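Fish a licence dongle out from under the glass shelf with a reacher

ROBOT

A 6-joint arm with a two-finger parallel gripper is mounted at the origin on the work surface. World frame = base frame: x ahead of the robot, y to its left, z up, the work surface at z = 0. Lengths are in m, angles in rad, forces in N, time in s.
With the tool pointing down it reaches from about 0.325 to 0.775 m from the base axis. Payload 5.5 kg.
Tool frame: the origin (TCP) lies midway between the tips of the shut fingers; the grasp point (between the pads) lies 19 mm behind it (ctrl.pinch_z is the distance from the TCP to the grasp point, in m); z points along the fingers, y is the line along which they close (so a half turn about z gives the same grasp; the last joint's range is limited). The gripper opens to 88 mm and grips with 3 to 60 N. Pads are 20 mm wide; open, the fingers measure 115 mm over their backs; the gripper's body (75 mm by 178 mm) begins 61 mm behind the grasp point.
Start: joints at [-1.379, 0.091, 1.231, -0, 1.82, -0.057], TCP at [0.148, -0.582, 0.223] pointing down, gripper open.
Joint ranges: [-2.87, 2.87], [-0.86, 2.18], [0.17, 2.46], [-1.51, 4.65], [0.06, 2.69], [-2.65, 2.65]. Speed limits (rad/s): [2.57, 2.57, 3.01, 3.14, 3.14, 3.14].

INTERFACE

Orientations are given as [roll, pitch, yaw] about the fixed x, y, z axes, in that order (R = Rz(yaw) Ry(pitch) Rx(roll)).
In Python, from rig import ctrl gives the robot as it stands.
- The arm moves only by the tool apply_moves, never from a script. Its argument "series" is a list of rows, each a list of 3 entries, a list of its own where there are three numbers: the shift along the tool's x, y, z in mm, then the turn, a rotation vector about the tool's x, y, z in degrees, then the finger opening in mm, from 0 to 87.8. In form: [[[tx, ty, tz], [rx, ry, rz], hand], ...]. A call has 1 to 5 rows; each row shifts and turns the commanded pose from where the row before left it, along the tool's axes as they then stand; what a row does not reach is not made up. A row lasts 1/12 s, in which the tool goes at most 41.7 mm and 7.16 degrees, less where a joint would pass 70% of its speed; a pose out of reach is approached as far as the arm can. A call with a gripper value outside its range is refused whole. The fingers move at their own pace and stop on an object; "newtons" is the grip in N (left out, the last holds). Time passes only in rows, so rows that do not move let the fingers close. It gives the time, the measured TCP pose, the force, the opening and the grip force at its end, in the units of the state.
- ctrl.get_obs(): the state, without advancing time (a new reading comes with each control period).
- ctrl.snapshot(name): name is "scene" or "top" or "wrist"; returns a dict with "color" (480x640x3 uint8, red, green, blue), "range_z" (480x640 float32, m along the optical axis (not along the pixel's ray), 0 where there is no reading), "intrinsics" (3x3 intrinsics, pixels), "camera_from_world" (4x4, takes a point from world to camera coordinates). Camera axes: x right, y up, looking along -z (the intrinsics and any distortion apply to the point x, -y, -z); pixel columns grow to the right and rows downward; lengths in m; the calibration is good to about 2 mm. The wrist camera is an equidistant fisheye: a pixel r from the principal point sees the ray r / f radians off the axis. A picture is of the moment at which its call begins.
- ctrl.finish_job(): hands the job in; it is judged then, once.
Trained networks look in the newest picture that a camera, given by its name, has taken for a name from the list of things; names that differ only in an ending like _2 or _b are one class to them, and where a whole thing is asked for, a point or a joint stands for the part that bears it (a point fixed in the world has none). Each returns a list of dicts, best first, with "p" (0 to 1); they miss things now and then, are a little off and sometimes report something else, mostly with a low value. They report only what shows in the picture. A call takes as long as a camera call.
- ctrl.outline_of(camera, label): "region" (480x640 bool, what is visible of it) and "bbox" ([left, top, right, bottom] in pixels, round what is visible of it).
The state is a dict: "time": time; "joint_positions": joint angles; "joint_velocities": joint speeds; "joint_torque": joint torques, N m; "eef_pos": TCP position; "orientation": TCP orientation; "contact_force": force on the tool from outside, world axes, zero at the start; "ft_torque": the same for the moment, N m; "finger_gap": opening from 0.0 (shut) to 1.0 (fully open); "gripper_force": force on a finger pad.
Only numpy, scipy, OpenCV 4.12 (cv2) and the standard library are available. Lean on these libraries where they do the work, as an engineer would, in place of code of your own. Each camera call takes 0.05 s, during which the arm holds its last target. There are 200 camera calls.

TASK

The red licence dongle has slid under the glass shelf, where no hand fits. Take the reacher by its pistol grip, pass its open jaws over the tie bar and around the dongle, squeeze the trigger so they close on it, bring it out over the bar in the jaws, and set it down on the desk with its middle at least 8 cm in front of the shelf's front edge; then let go and leave the reacher lying flat on the desk. Move the dongle with the reacher only, do not drop it or knock the shelf hard, and leave the relay module, mouse, mug and charger where they are.

Things in the scene. Friction and masses are not known exactly. Their poses are not given: they have to be found in the camera images.
- reacher_grip (a point): A 350 mm pick-up reacher (125 g) lying on its side on the desk: dark grey pistol grip, orange trigger, aluminium tube, orange jaws. This point is the middle of the squeeze, between rear of grip and trigger front, 14 mm above the underside. Own axes: x along the tube to the jaws, z up, y from the tube (axis at y = -55 mm) down the pistol grip. Grip and trigger are 28 and 24 mm thick.
- reacher_back (a point): Centre of the flat rear face of the pistol grip, 30 mm behind reacher_grip (x = -30 mm), where one finger goes; the face runs from y = -45 to +49 mm. Same axes.
- trigger_front (a point): Foremost point of the orange trigger's rounded front, where the other finger goes: 29 mm ahead of reacher_grip with the trigger out, so the squeeze is 59 mm wide, 47 mm when fully pulled. Free of other parts ahead, but for the housing (y = -42 to -68 mm, x = -43 to +63 mm) and the tube alongside (13 mm across, its lower side 7.5 mm over the desk when the reacher lies flat).
- reacher_jaws (a point): Point midway between the two black rubber pads when they close: x = 300, y = -55, z = 0 mm from reacher_grip, same axes. Pads 24 mm long, 23 mm high, lower edge 2.5 mm over the desk, swing level; 64 mm apart when open, jaws then about 95 mm over all. Clear for 56 mm behind this point, then the jaw head (40 wide, 28 mm thick, slides on the desk); tips reach 15 mm beyond.
- trigger (a joint): 0 rad out (jaws open) to 0.30 rad fully pulled (pads about 4 mm apart). Its return spring yields at about 12 N on trigger_front (40 mm from the pivot), 16 N at full travel, so a grip under 12 N holds the reacher with open jaws. On the dongle it stops near 0.22 rad (fingers 50 mm apart); more force then pinches it (about 1 N a pad at 20 N, 2 N at 25 N, 3 N at 30 N). Springs back when let go.
- jaw_left: The reacher's jaw on its own +y side; origin at its pivot on the jaw head.
- jaw_right: The reacher's jaw on its own -y side; origin at its pivot on the jaw head.
- dongle_center (a point): Centre of the red USB licence dongle (22 wide, 67 long, 13 mm thick, 25 g) lying flat on the desk under the glass shelf; its long side is its y axis, the steel plug (13 mm wide, 18 mm long) points to its own -y, roughly towards the shelf's open front. It can be pinched across its width anywhere on the red part (own y from -16 to +34 mm).
- dongle: The same dongle; origin at the underside, 1 mm in y from its centre.
- shelf: Fixed low shelf: clear glass plate 560 (x) by 220 (y) by 8 mm, underside 62 mm above the desk, a silver computer on it at x = +170 mm. Origin on the desk under its middle. Open to its own -y, the front (glass edge y = -110 mm); there a tie bar 6 mm high, 14 mm deep lies on the desk at y = -100 mm. White side frames at x = -260 and +260 mm; rail 34 mm high at the back (front face y = +96 mm).
- relay: White relay module 30 x 62 x 50 mm, also under the shelf, beside the dongle (about 130 mm apart, either may be on the left); leave it. Origin at the centre of its underside.
- mouse: White computer mouse, 100 x 58 x 29 mm, on the desk in front of the shelf, off to the far side; leave it. Origin at the centre of its underside.
- charger: White plug-in charger, 46 x 46 x 28 mm, on the desk behind the shelf; leave it.
- mug: Blue mug, 80 mm across, 95 mm high, behind the shelf; leave it.

How it is judged:
On the way, in this order (a step that is already met when the one before it is completed fails the run):
1. both jaws pinch the dongle while it is still under the shelf (its centre at least 50 mm behind the front edge) (contact force between each of jaw_left, jaw_right and dongle above 0.5 N and y of dongle_center in the frame of shelf above -0.06 m), for 0.2 s.
2. the dongle comes out from under the glass pinched between both jaws (contact force between each of jaw_left, jaw_right and dongle above 0.3 N and y of dongle_center in the frame of shelf below -0.13 m), for 0.1 s.
At the end, for the whole second after the job is handed in: The dongle lies flat and still on the desk with its centre at least 80 mm in front of the shelf's front edge, released: the trigger is back out (under 0.05 rad). The reacher lies flat on its side on the desk (y of dongle_center in the frame of shelf below -0.19 m and height (world z) of dongle_center below 0.012 m and angle between dongle_center's own z axis and vertical below 0.15 rad and linear speed of dongle below 0.01 m/s and value of joint trigger below 0.05 rad and height (world z) of reacher_grip below 0.022 m and angle between reacher_grip's own z axis and vertical below 0.12 rad and height (world z) of reacher_jaws below 0.025 m); the robot touches nothing.
It fails at once if the fingers or the arm touch the dongle (contact force between any of the fingers, the arm and dongle above 0.3 N).
It fails at once if the dongle is dropped or flung (faster than 0.6 m/s) (linear speed of dongle above 0.6 m/s).
It fails at once if the shelf is knocked hard (over 20 N) (contact force between any of the arm, the fingers, jaw_left, jaw_right and shelf above 20 N).
It fails at once if the relay module, the mouse, the mug or the charger is moved more than 20 mm (distance of any of relay, mouse, mug, charger from where it was at the start of the episode above 0.02 m).
It also fails if it takes over 50 s, if anything falls off the work surface, if the arm or the gripper's body presses on something with over 40 N, if the wrist force passes 120 N, or if a joint passes its speed limit or range.

## Working session

There is one attempt and no reset: what is moved stays moved. The work goes in short steps, Python scripts to look and compute and a tool call to move; the robot and the scene stay as the last step left them, time stands still between calls to the robot, and variables do not carry over. Pictures are saved under pics/ and viewed, at most 10 in all, crops included, and the job is handed in when it is done.

Besides the shell and the picture viewer there is one more tool, called after "Call:" as name(argument=value, ...) on one line, values as JSON. apply_moves: Moves the arm, as the interface text tells. Its arguments: {"type":"object","properties":{"series":{"type":"array"},"newtons":{"type":"number"}},"required":["series"]}

```bash
ls; mkdir -p pics
cat > h.py <<'E'
from rig import ctrl
import numpy as np, cv2
from scipy.spatial.transform import Rotation as Ro
def snap(n,f=None):
    s=ctrl.snapshot(n)
    if f: cv2.imwrite('pics/'+f,s['color'][:,:,::-1])
    return s
def pts(s,uv,d=None):
    # world points of pixels (u,v) using depth (pinhole cams)
    uv=np.atleast_2d(uv).astype(int); K=s['intrinsics']
    z=s['range_z'][uv[:,1],uv[:,0]] if d is None else d
    c=np.c_[(uv[:,0]-K[0,2])/K[0,0]*z,-(uv[:,1]-K[1,2])/K[1,1]*z,-z,np.ones(len(uv))]
    return (np.linalg.inv(s['camera_from_world'])@c.T).T[:,:3]
def onz(s,uv,h):
    uv=np.atleast_2d(uv); a=pts(s,uv,np.ones(len(uv))); T=np.linalg.inv(s['camera_from_world']); o=T[:3,3]
    d=a-o; return o+d*((h-o[2])/d[:,2])[:,None]
def mask(n,l):
    r=ctrl.outline_of(n,l); return [(x['p'],x['bbox'],x['region']) for x in r]
E
cat > a.py <<'E'
from h import *
o=ctrl.get_obs(); print(o['eef_pos'],o['orientation'],o['time'])
for n in ['top','scene']:
    s=snap(n,n+'0.png')
    for l in ['reacher_grip','trigger','jaw_left','jaw_right','dongle','shelf','relay','mouse']:
        for p,b,r in mask(n,l)[:2]:
            v,u=np.nonzero(r); P=pts(s,np.c_[u,v]); print(n,l,round(p,2),b,len(u),np.median(P,0).round(3),P.min(0).round(3),P.max(0).round(3))
E
python3 a.py
```

```text
pics
[ 0.14769277 -0.5812443   0.22154261] [-3.13972482e+00 -1.22902848e-04  2.48790037e-01] 0.0
top reacher_grip 0.83 [370.4, 225.1, 532.5, 331.5] 2723 [ 0.563 -0.385  0.025] [ 0.442 -0.473 -0.004] [ 0.668 -0.009  1.033]
top trigger 0.6 [488.9, 279.5, 501.2, 309.1] 254 [ 0.517 -0.387  0.024] [ 0.486 -0.401 -0.002] [ 0.553 -0.374  0.03 ]
top trigger 0.15 [374.0, 261.9, 405.3, 263.2] 113 [ 0.589 -0.145  0.02 ] [ 0.508 -0.183  0.013] [ 0.597 -0.009  1.033]
top jaw_left 0.5 [373.2, 258.3, 406.1, 263.9] 177 [ 0.589 -0.149  0.019] [ 0.508 -0.185 -0.003] [ 0.599 -0.009  1.033]
top jaw_left 0.43 [131.1, 250.7, 158.3, 278.9] 526 [0.575 0.393 0.027] [ 0.508 -0.009 -0.003] [0.607 0.435 1.033]
top jaw_right 0.52 [376.7, 225.0, 408.0, 239.7] 170 [ 0.656 -0.163  0.019] [ 0.508 -0.192 -0.002] [ 0.668 -0.009  1.033]
top mouse 0.92 [395.1, 170.7, 438.0, 214.8] 1129 [ 0.743 -0.214  0.027] [ 0.508 -0.271 -0.006] [ 0.795 -0.009  1.033]
scene reacher_grip 0.89 [149.8, 176.9, 280.7, 269.1] 2339 [ 0.578 -0.371  0.02 ] [ 0.423 -0.464 -0.005] [1.214 0.145 0.801]
scene trigger 0.46 [174.7, 190.8, 195.4, 208.
[... 200 characters left out ...]
_left 0.61 [254.9, 235.7, 280.3, 246.8] 143 [ 0.595 -0.136  0.017] [ 0.583 -0.18   0.002] [ 0.599 -0.113  0.027]
scene jaw_right 0.53 [239.0, 249.8, 267.8, 267.3] 152 [ 0.66  -0.158  0.018] [ 0.635 -0.194 -0.003] [ 0.671 -0.13   0.027]
scene dongle 0.73 [337.6, 163.5, 468.2, 400.0] 24817 [0.714 0.182 0.07 ] [ 0.23   0.058 -0.005] [1.214 0.308 0.801]
scene shelf 0.75 [148.5, 178.0, 279.0, 268.3] 1974 [ 0.575 -0.382  0.022] [ 0.448 -0.461 -0.003] [1.214 0.145 0.801]
scene shelf 0.71 [337.1, 164.0, 468.5, 397.6] 24489 [0.714 0.182 0.07 ] [ 0.315  0.064 -0.003] [1.214 0.296 0.801]
scene mouse 0.79 [191.9, 274.6, 241.5, 304.1] 1163 [ 0.757 -0.211  0.025] [ 0.708 -0.267 -0.001] [1.214 0.145 0.801]
```

View pics/top0.png

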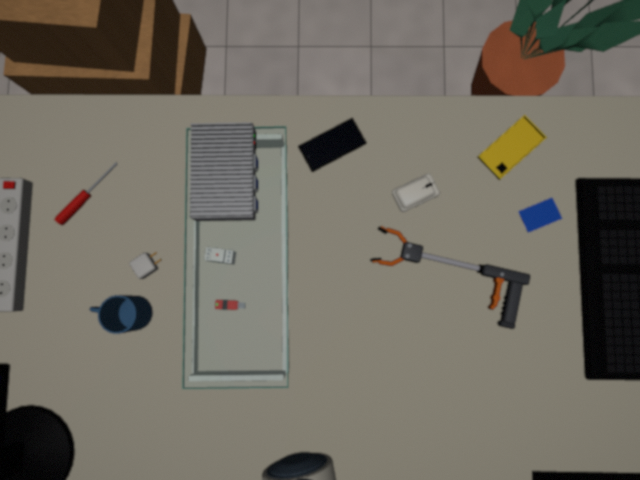

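View pics/scene0.png

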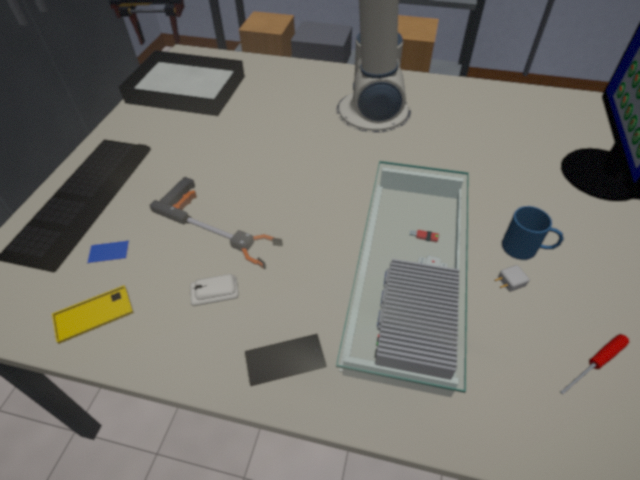

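The top view shows the reacher with its jaws at about (380,248), tube to (484,268) and grip at (513,300). The dongle is at (230,305) with its plug to the right (shelf front) and the relay at (220,255). The shelf front edge is at u≈287. The scene view agrees.

```bash
cat > b.py <<'E'
from h import *
for n in ['top','scene']:
    s=snap(n); im=s['color']; hsv=cv2.cvtColor(im,cv2.COLOR_RGB2HSV).astype(int)
    red=(((hsv[...,0]<6)|(hsv[...,0]>174))&(hsv[...,1]>130)&(hsv[...,2]>70))
    box=(205,290,250,320) if n=='top' else (400,225,450,248)
    m=np.zeros(red.shape,bool); m[box[1]:box[3],box[0]:box[2]]=red[box[1]:box[3],box[0]:box[2]]
    v,u=np.nonzero(m); P=onz(s,np.c_[u,v],0.013)[:,:2]; r=cv2.minAreaRect(P.astype(np.float32)*1000)
    print(n,'red',len(u),r, P.mean(0), np.median(s['range_z'][v,u]), pts(s,np.c_[u,v])[:,2].mean())
    if n=='top':
        print('shelf corners',onz(s,[[187,127],[287,127],[288,387],[183,387]],0.07).round(4))
        print('relay',onz(s,[[220,256]],0.05).round(3))
        m=max(mask('top','reacher_grip'))[2] if 0 else mask('top','reacher_grip')[0][2]
        v,u=np.nonzero(m); k=(u>428)&(u<474)&(abs(v-(254+ (u-425)*0.24))<8)
        P=onz(s,np.c_[u,v][k],0.02); c=P.mean(0); w=np.linalg.svd(P-c)[2][0]; w*=np.sign(w[1]); print('tube',c,w,np.degrees(np.arctan2(w[1],w[0])))
        y=np.array([w[1],-w[0]])
        A=onz(s,np.c_[u,v],0.026)[:,:2]-c[:2]; a=A@w[:2]; b=A@y
        print('extent along',a.min(),a.max(),'b',b.min(),b.max())
        orr=(abs(hsv[...,0]-10)<6)&(hsv[...,1]>150)&(hsv[...,2]>90)
        v,u=np.nonzero(orr[270:315,480:510]); A=onz(s,np.c_[u+480,v+270],0.024)[:,:2]-c[:2]; print('trig',(A@w[:2]).min(),(A@w[:2]).max(),(A@y).min(),(A@y).max())
        t=A@w[:2]; i=t>t.max()-0.003; print('front at y',(A@y)[i])
        crop=cv2.resize(im[215:340,360:540],None,fx=4,fy=4,interpolation=cv2.INTER_CUBIC); cv2.imwrite('pics/crop.png',crop[:,:,::-1])
E
python3 b.py
```

```text
top red 86 ((488.6319274902344, 208.7897186279297), (43.45021057128906, 14.295414924621582), 86.73342895507812) [0.48866035 0.20525766] 0.9594951 0.07019339001785942
shelf corners [[0.8765 0.2946 0.07  ]
 [0.877  0.0745 0.07  ]
 [0.3217 0.0641 0.07  ]
 [0.3191 0.2821 0.07  ]]
relay [[0.594 0.218 0.05 ]]
tube [ 0.58913982 -0.29144513  0.02      ] [0.22431717 0.97451619 0.        ] 77.03727124027607
extent along -0.1716915026656536 0.1754434498939827 b -0.11415579492296686 0.04183233621039537
trig -0.11734733063885802 -0.10204154539514859 -0.08128825786179515 -0.011250810064945091
front at y [-0.01391723 -0.01658267 -0.01607518 -0.01873965 -0.0182322  -0.0208957
 -0.02038828 -0.05199577 -0.05678568 -0.05892571 -0.07225314 -0.07489345
 -0.07438663 -0.07702598 -0.07915758 -0.08128826]
scene red 56 ((493.9808349609375, 208.39321899414062), (42.05115509033203, 16.059480667114258), 87.88726806640625) [0.49385541 0.20442736] 0.969733 0.08167506517519788
```

```bash
cat > plan.py <<'E'
# plan(x,y,z,yaw_deg,n): rows from the present pose to a tool-down pose
from h import *
import sys
def rows(p0,R0,p1,R1,n):
    w=(R0.inv()*R1).as_rotvec(); out=[]; p=p0; R=R0
    for k in range(n):
        q=p0+(p1-p0)*(k+1)/n
        out.append([list((R.inv().apply(q-p)*1000).round(1)),list(np.degrees(w/n).round(2))])
        p=q; R=R*Ro.from_rotvec(w/n)
    return out
if __name__=='__main__':
    a=list(map(float,sys.argv[1:])); o=ctrl.get_obs()
    for r in rows(np.array(o['eef_pos']),Ro.from_euler('xyz',o['orientation']),np.array(a[:3]),Ro.from_euler('xyz',[180,0,a[3]],degrees=True),int(a[4])): print(r)
E
python3 plan.py .506 -.406 .17 -13 10
```

```text
[[np.float64(39.0), np.float64(-8.2), np.float64(5.3)], [np.float64(-0.0), np.float64(-0.0), np.float64(2.73)]]
[[np.float64(38.6), np.float64(-10.0), np.float64(5.3)], [np.float64(-0.0), np.float64(-0.0), np.float64(2.73)]]
[[np.float64(38.1), np.float64(-11.9), np.float64(5.3)], [np.float64(-0.0), np.float64(-0.0), np.float64(2.73)]]
[[np.float64(37.5), np.float64(-13.7), np.float64(5.3)], [np.float64(-0.0), np.float64(-0.0), np.float64(2.73)]]
[[np.float64(36.8), np.float64(-15.4), np.float64(5.3)], [np.float64(-0.0), np.float64(-0.0), np.float64(2.73)]]
[[np.float64(36.0), np.float64(-17.2), np.float64(5.3)], [np.float64(-0.0), np.float64(-0.0), np.float64(2.73)]]
[[np.float64(35.2), np.float64(-18.9), np.float64(5.3)], [np.float64(-0.0), np.float64(-0.0), np.float64(2.73)]]
[[np.float64(34.2), np.float64(-20.5), np.float64(5.3)], [np.float64(-0.0), np.float64(-0.0), np.float64(2.73)]]
[[np.float64(33.2), np.float64(-22.1), np.float64(5.3)], [np.float64(-0.0), np.float64(-0.0), np.float64(2.73)]]
[[np.float64(32.1), np.float64(-23.7), np.float64(5.3)], [np.float64(-0.0), np.float64(-0.0), np.float64(2.73)]]
```

Call:
apply_moves(series=[[[39,-8,5],[0,0,2.7],87.8],[[38.5,-10,5],[0,0,2.7],87.8],[[38,-12,5],[0,0,2.7],87.8],[[37.5,-14,5],[0,0,2.7],87.8],[[37,-15.5,5],[0,0,2.7],87.8]], newtons=9)

```text
time: 1.47
eef_pos: [0.3281, -0.4923, 0.1975]
orientation: [3.141, -0.0, 0.01]
contact_force: [0.5, -0.4, -0.5]
finger_gap: 1.004
gripper_force: 0.0
```

Call:
apply_moves(series=[[[36,-17,5],[0,0,2.7],87.8],[[35,-19,5],[0,0,2.7],87.8],[[34,-20.5,5],[0,0,2.7],87.8],[[33,-22,5],[0,0,2.7],87.8],[[32,-23.5,5],[0,0,2.7],87.8]])

```text
time: 1.88
eef_pos: [0.5065, -0.404, 0.1725]
orientation: [3.141, -0.0, -0.225]
contact_force: [0.7, -1.1, 0.4]
finger_gap: 1.0
gripper_force: 0.0
```

```bash
cat > w.py <<'E'
from h import *
o=ctrl.get_obs(); print(o['eef_pos'],o['orientation'],o['time'])
s=snap('wrist','w1.png'); print(s['intrinsics'].round(1).tolist(), s['camera_from_world'].round(3).tolist())
for l in ['trigger','reacher_grip']:
    for p,b,r in mask('wrist',l)[:2]: print(l,round(p,2),b,r.sum())
E
python3 w.py
```

```text
[ 0.50651121 -0.40397678  0.17254097] [ 3.14138426e+00 -2.76589379e-04 -2.24646787e-01] 1.8833
[[371.6, 0.0, 312.7], [0.0, 371.6, 242.3], [0.0, 0.0, 1.0]] [[-0.224, -0.975, -0.001, -0.281], [0.943, -0.216, -0.253, -0.547], [0.247, -0.058, 0.967, -0.49], [0.0, 0.0, 0.0, 1.0]]
trigger 0.6 [284.9, 178.2, 304.8, 260.5] 1241
trigger 0.36 [19.9, 134.2, 366.9, 288.6] 13335
reacher_grip 0.71 [22.9, 138.6, 373.4, 291.0] 13605
```

View pics/w1.png

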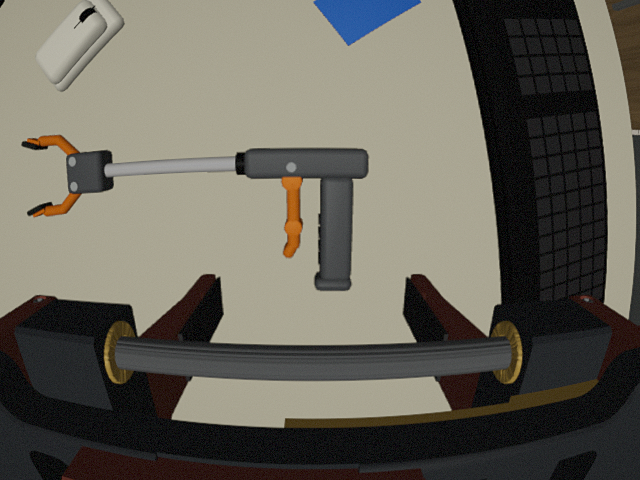

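The wrist view shows the trigger bulge front at about (285,228), the grip's rear face at about u=353, and the tube running from (105,169) to (240,163). Fingers are at u≈215 and 410.

```bash
cat >> h.py <<'E'
def fish(s,uv,h):
    K=s['intrinsics']; uv=np.atleast_2d(uv).astype(float); d=(uv-K[:2,2])/K[0,0]; th=np.linalg.norm(d,axis=1)
    k=np.where(th>1e-9,np.sin(th)/np.maximum(th,1e-9),1)
    c=np.c_[d[:,0]*k,-d[:,1]*k,-np.cos(th)]; T=np.linalg.inv(s['camera_from_world']); D=c@T[:3,:3].T; o=T[:3,3]
    return o+D*((h-o[2])/D[:,2])[:,None]
E
python3 - <<'E'
from h import *
s=snap('wrist')
a=fish(s,[[285,228],[353,228]],.018); t=fish(s,[[115,169],[170,166.5],[232,163.5]],.014)
d=t[2]-t[0]; d=-d; print('tube yaw',np.degrees(np.arctan2(d[1],d[0]))); print(a,np.linalg.norm(a[0]-a[1]),a.mean(0)); 
w=d[:2]/np.linalg.norm(d[:2]); y=np.array([-w[1],w[0]]); g=a.mean(0)[:2]; print('off tube',(g-t[2,:2])@y, 'tube ang offs',(t[:,:2]-g)@y)
E
```

```text
tube yaw 77.07153098357102
[[ 0.51108999 -0.37949912  0.018     ]
 [ 0.49828909 -0.43740728  0.018     ]] 0.05930613658802035 [ 0.50468954 -0.4084532   0.018     ]
off tube 0.05618749598095065 tube ang offs [-0.0561875  -0.05548625 -0.0561875 ]
```

Call:
apply_moves(series=[[[1,4.4,36],[0,0,0],87.8],[[0,0,36],[0,0,0],87.8],[[0,0,36],[0,0,0],87.8],[[0,0,34],[0,0,0],87.8],[[0,0,26],[0,0,0],87.8]])

```text
time: 2.5
eef_pos: [0.5023, -0.4104, 0.0019]
orientation: [-3.141, 0.002, -0.224]
contact_force: [-0.1, 0.1, -0.5]
finger_gap: 0.997
gripper_force: 0.0
```

Call:
apply_moves(series=[[[0,0,0],[0,0,0],55],[[0,0,0],[0,0,0],55],[[0,0,0],[0,0,0],55],[[0,0,0],[0,0,0],55],[[0,0,0],[0,0,0],55]], newtons=10)

```text
time: 2.92
eef_pos: [0.5046, -0.4102, 0.0054]
orientation: [3.141, -0.001, -0.223]
contact_force: [-0.5, -0.6, 1.4]
finger_gap: 0.667
gripper_force: 10.0
```

Call:
apply_moves(series=[[[0,0,-6],[0,0,0],55],[[0,0,-10],[0,0,0],55],[[0,0,-10],[0,0,0],55],[[0,0,0],[0,0,0],55],[[0,0,0],[0,0,0],55]])

```text
time: 3.33
eef_pos: [0.5056, -0.4103, 0.0325]
orientation: [3.14, -0.003, -0.222]
contact_force: [-0.1, 0.3, -1.8]
finger_gap: 0.667
gripper_force: 10.0
```

```bash
cat > tilt.py <<'E'
from h import *
# reacher plane from wrist depth: report z of dark head / tube / jaws / grip
import sys
o=ctrl.get_obs(); print(o['eef_pos'],o['orientation'],o['contact_force'],o['time'])
s=snap('wrist',sys.argv[1]); K=s['intrinsics']; T=np.linalg.inv(s['camera_from_world'])
r=mask('wrist','reacher_grip'); m=r[0][2]; v,u=np.nonzero(m)
d=(np.c_[u,v]-K[:2,2])/K[0,0]; th=np.linalg.norm(d,axis=1)+1e-9; z=s['range_z'][v,u]
ray=np.c_[d[:,0]/th*np.tan(th),-d[:,1]/th*np.tan(th),-np.ones(len(u))]*z[:,None]
P=(ray@T[:3,:3].T+T[:3,3])[z>0]
yaw=o['orientation'][2]+np.pi/2; w=np.array([np.cos(yaw),np.sin(yaw)]); y=np.array([-w[1],w[0]])
A=P[:,:2]-np.array(o['eef_pos'])[:2]; a=A@w; b=A@y
print(r[0][0],'extent',a.min(),a.max(),b.min(),b.max())
for lo,hi,bl,bh in [(-.04,-.01,-.065,-.05),(.02,.06,-.065,-.05),(.1,.13,-.075,-.035),(.16,.19,-.075,-.035),(.215,.245,-.09,-.02),(.26,.32,-.13,-.055),(.26,.32,-.055,.02),(-.03,-.005,.01,.045)]:
    k=(a>lo)&(a<hi)&(b>bl)&(b<bh)
    if k.sum()>5: print((lo,hi,bl,bh),k.sum(),'z top',np.percentile(P[k,2],[50,90]).round(4),'b',np.median(b[k]).round(4),'a',np.median(a[k]).round(3))
E
python3 tilt.py w2.png
```

```text
[ 0.50564089 -0.4103201   0.03248731] [ 3.14007475e+00 -2.57380315e-03 -2.22292960e-01] [-0.11240441  0.25100168 -1.77709879] 3.3333
0.97 extent -0.057284277315543496 0.21756536365998916 -0.07047820714966216 0.10425536992332764
(-0.04, -0.01, -0.065, -0.05) 2983 z top [0.0554 0.0562] b -0.0576 a -0.024
(0.02, 0.06, -0.065, -0.05) 3684 z top [0.0553 0.0564] b -0.0576 a 0.039
(0.1, 0.13, -0.075, -0.035) 1253 z top [0.0466 0.0479] b -0.0573 a 0.114
(0.16, 0.19, -0.075, -0.035) 187 z top [0.0455 0.0476] b -0.0552 a 0.163
(-0.03, -0.005, 0.01, 0.045) 1260 z top [0.0551 0.0559] b 0.0361 a -0.016
```

View pics/w2.png

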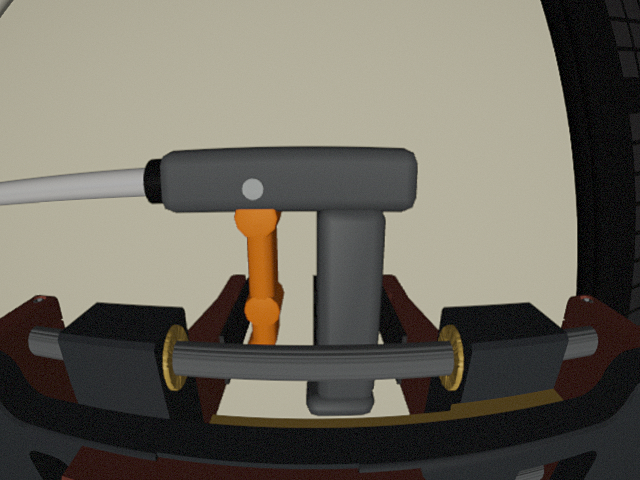

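```bash
python3 plan.py .411 -.285 .024 -2.5 10 | sed 's/np.float64//g'
```

```text
[[(-11.9), (-10.1), (0.7)], [(0.0), (-0.0), (-1.02)]]
[[(-11.7), (-10.3), (0.7)], [(0.0), (-0.0), (-1.02)]]
[[(-11.5), (-10.5), (0.7)], [(0.0), (-0.0), (-1.02)]]
[[(-11.3), (-10.7), (0.7)], [(0.0), (-0.0), (-1.02)]]
[[(-11.2), (-10.9), (0.7)], [(0.0), (-0.0), (-1.02)]]
[[(-11.0), (-11.1), (0.7)], [(0.0), (-0.0), (-1.02)]]
[[(-10.8), (-11.3), (0.7)], [(0.0), (-0.0), (-1.02)]]
[[(-10.6), (-11.5), (0.7)], [(0.0), (-0.0), (-1.02)]]
[[(-10.3), (-11.7), (0.7)], [(0.0), (-0.0), (-1.02)]]
[[(-10.1), (-11.9), (0.7)], [(0.0), (-0.0), (-1.02)]]
```

Call:
apply_moves(series=[[[-12,-10,0.7],[0,0,-1],55],[[-11.7,-10.3,0.7],[0,0,-1],55],[[-11.5,-10.5,0.7],[0,0,-1],55],[[-11.3,-10.7,0.7],[0,0,-1],55],[[-11.2,-10.9,0.7],[0,0,-1],55]])

```text
time: 3.85
eef_pos: [0.4571, -0.3466, 0.0262]
orientation: [-3.141, 0.001, -0.134]
contact_force: [0.2, 0.9, -1.2]
finger_gap: 0.663
gripper_force: 10.0
```

Call:
apply_moves(series=[[[-11,-11,0.7],[0,0,-1],55],[[-10.8,-11.3,0.7],[0,0,-1],55],[[-10.6,-11.5,0.7],[0,0,-1],55],[[-10.3,-11.7,0.7],[0,0,-1],55],[[-10,-12,0.7],[0,0,-1],55]])

```text
time: 4.27
eef_pos: [0.4104, -0.2841, 0.023]
orientation: [-3.141, 0.001, -0.047]
contact_force: [0.4, 1.1, -0.8]
finger_gap: 0.666
gripper_force: 10.0
```

```bash
cat > jaws.py <<'E'
from h import *
import sys
o=ctrl.get_obs(); print(o['eef_pos'],o['orientation'],o['contact_force'],o['time'])
yaw=o['orientation'][2]+np.pi/2; w=np.array([np.cos(yaw),np.sin(yaw)]); y=np.array([-w[1],w[0]])
J=np.array(o['eef_pos'])[:2]+.3*w-.0576*y; print('jaws expected',J)
s=snap('top','t_%s.png'%sys.argv[1])
z=o['eef_pos'][2]-.005+.02
for l in ['jaw_left','jaw_right']:
    for p,b,r in mask('top',l)[:2]:
        v,u=np.nonzero(r); P=onz(s,np.c_[u,v],z); print(l,round(p,2),P.min(0).round(3),P.max(0).round(3),P.mean(0).round(3))
cv2.imwrite('pics/c_%s.png'%sys.argv[1],cv2.resize(s['color'][200:350,170:470],None,fx=2.6,fy=2.6,interpolation=cv2.INTER_CUBIC)[:,:,::-1])
E
python3 jaws.py 1; python3 tilt.py w3.png
```

```text
[ 0.41043148 -0.28409068  0.02295545] [-3.14102059e+00  8.52286948e-04 -4.70011442e-02] [ 0.41852502  1.05562104 -0.81919021] 4.2667
jaws expected [0.48206303 0.01287175]
jaw_left 0.57 [ 0.439 -0.048  0.038] [0.462 0.021 0.038] [ 0.447 -0.014  0.038]
jaw_left 0.47 [ 0.441 -0.27   0.038] [ 0.454 -0.253  0.038] [ 0.448 -0.262  0.038]
jaw_right 0.68 [ 0.353 -0.328  0.038] [0.523 0.021 0.038] [ 0.468 -0.167  0.038]
jaw_right 0.61 [ 0.497 -0.046  0.038] [0.523 0.015 0.038] [ 0.513 -0.017  0.038]
[ 0.41090058 -0.28445102  0.02326288] [-3.14149920e+00  2.44712533e-04 -4.76600314e-02] [-0.15577801 -1.33629421 -1.45730178] 4.4167
0.64 extent -0.05391561326816045 0.16807868087205252 -0.07020751263611687 0.08532434914027827
(-0.04, -0.01, -0.065, -0.05) 2972 z top [0.046  0.0468] b -0.0576 a -0.024
(0.02, 0.06, -0.065, -0.05) 3704 z top [0.046  0.0471] b -0.0576 a 0.039
(0.1, 0.13, -0.075, -0.035) 1203 z top [0.0375 0.0387] b -0.0571 a 0.114
(0.16, 0.19, -0.075, -0.035) 142 z top [0.0371 0.0384] b -0.0567 a 0.163
(-0.03, -0.005, 0.01, 0.045) 1209 z top [0.046  0.0469] b 0.0364 a -0.016
```

View pics/c_1.png

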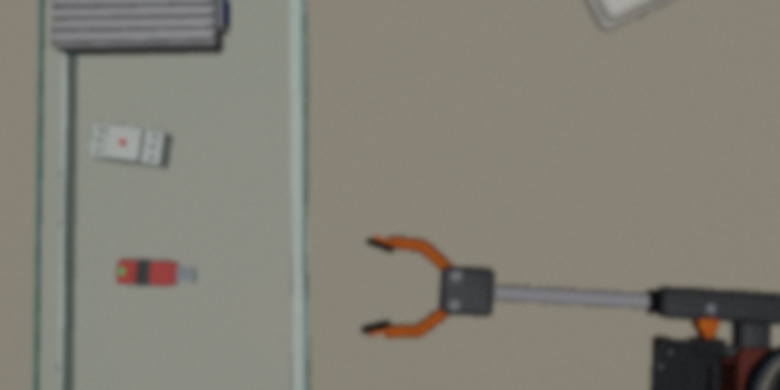

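Jaws are open at about (375,285) in the crop, level with the dongle at (150,272), whose plug points to the front. A straight advance lines up.

Call:
apply_moves(series=[[[0,-10,0],[0,0,0],55],[[0,-20,0],[0,0,0],55],[[0,-20,0],[0,0,0],55],[[0,-20,0],[0,0,0],55],[[0,-20,0],[0,0,0],55]])

```text
time: 4.93
eef_pos: [0.4158, -0.1941, 0.0236]
orientation: [-3.141, 0.0, -0.049]
contact_force: [0.2, -0.5, -1.6]
finger_gap: 0.668
gripper_force: 10.0
```

Call:
apply_moves(series=[[[0,-25,0],[0,0,0],55],[[0,-25,0],[0,0,0],55],[[0,-25,0],[0,0,0],55],[[0,-19,0],[0,0,0],55],[[0,-10,0],[0,0,0],55]])

```text
time: 5.35
eef_pos: [0.4207, -0.0891, 0.0236]
orientation: [-3.141, 0.0, -0.047]
contact_force: [-0.1, 0.8, -0.5]
finger_gap: 0.668
gripper_force: 10.0
```

```bash
python3 jaws.py 2; python3 tilt.py w4.png
```

```text
[ 0.42074731 -0.08908294  0.02364616] [-3.14076379e+00  3.65350629e-05 -4.66165553e-02] [-0.08584618  0.83397047 -0.49369229] 5.35
jaws expected [0.49226464 0.20790701]
jaw_right 0.3 [ 0.45  -0.133  0.039] [0.493 0.069 0.039] [ 0.478 -0.054  0.039]
[ 0.42078035 -0.09104284  0.02370069] [ 3.14108971e+00 -1.04353723e-04 -4.64618952e-02] [ 0.87951809  0.77638235 -0.94866937] 5.5
0.94 extent -0.054910393188741115 0.19415601148066444 -0.07067486531019329 0.09719655089960205
(-0.04, -0.01, -0.065, -0.05) 2975 z top [0.0465 0.0473] b -0.0576 a -0.024
(0.02, 0.06, -0.065, -0.05) 3698 z top [0.0464 0.0476] b -0.0576 a 0.039
(0.1, 0.13, -0.075, -0.035) 1267 z top [0.0378 0.0391] b -0.0572 a 0.114
(0.16, 0.19, -0.075, -0.035) 157 z top [0.0372 0.0388] b -0.0568 a 0.163
(-0.03, -0.005, 0.01, 0.045) 1256 z top [0.0465 0.0473] b 0.0361 a -0.017
```

View pics/c_2.png

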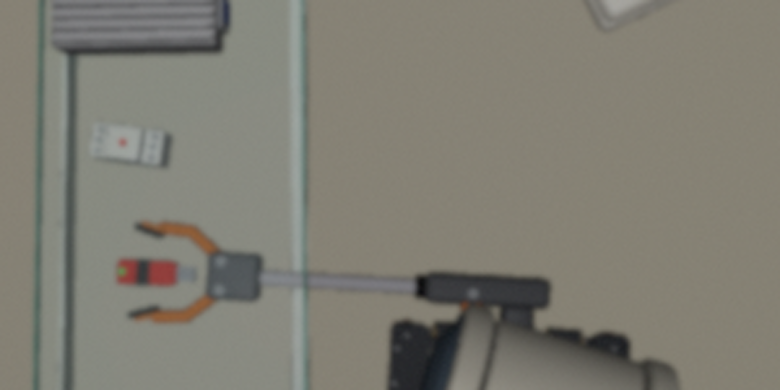

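Pads at (150,228) and (145,313) straddle the red body (117–178, 271), centred. Now I lower and squeeze, backing 4 mm to offset the shift from the squeeze.

Call:
apply_moves(series=[[[0,4,4],[0,0,0],55],[[0,0,5],[0,0,0],55],[[0,0,5],[0,0,0],55],[[0,0,3],[0,0,0],55],[[0,0,0],[0,0,0],55]])

```text
time: 6.02
eef_pos: [0.4199, -0.0954, 0.0058]
orientation: [-3.141, 0.001, -0.049]
contact_force: [0.3, -0.2, -0.4]
finger_gap: 0.667
gripper_force: 10.0
```

Call:
apply_moves(series=[[[0,0,0],[0,0,0],40],[[0,0,0],[0,0,0],40],[[0,0,0],[0,0,0],40],[[0,0,0],[0,0,0],40],[[0,0,0],[0,0,0],40]], newtons=28)

```text
time: 6.43
eef_pos: [0.4204, -0.0951, 0.0067]
orientation: [3.142, -0.0, -0.048]
contact_force: [-0.1, 1.0, -1.2]
finger_gap: 0.565
gripper_force: 28.0
```

Call:
apply_moves(series=[[[0,0,0],[0,0,0],40],[[0,0,0],[0,0,0],40],[[0,0,0],[0,0,0],40],[[0,0,0],[0,0,0],40]])

```text
time: 6.77
eef_pos: [0.4203, -0.0951, 0.0066]
orientation: [-3.142, -0.0, -0.048]
contact_force: [0.2, 0.3, -2.2]
finger_gap: 0.572
gripper_force: 28.0
```

```bash
python3 jaws.py 3; python3 tilt.py w5.png
```

```text
[ 0.42033411 -0.09512818  0.00663399] [-3.14153480e+00 -1.00497970e-05 -4.78641487e-02] [ 0.22306597  0.26726694 -2.15402076] 6.7667
jaws expected [0.4922219  0.20177231]
[ 0.420315   -0.09512689  0.00660649] [-3.14150743e+00  6.64521506e-05 -4.78834756e-02] [-0.05711233  0.47275959 -0.99130367] 6.9167
0.86 extent -0.039729374781894915 0.17119632712541616 -0.07052394816399914 0.07845104157198357
(-0.04, -0.01, -0.065, -0.05) 2736 z top [0.0296 0.0305] b -0.0576 a -0.023
(0.02, 0.06, -0.065, -0.05) 3755 z top [0.0296 0.0308] b -0.0576 a 0.039
(0.1, 0.13, -0.075, -0.035) 1229 z top [0.0208 0.0221] b -0.0587 a 0.114
(0.16, 0.19, -0.075, -0.035) 157 z top [0.0199 0.0214] b -0.0588 a 0.163
(-0.03, -0.005, 0.01, 0.045) 1016 z top [0.0295 0.0302] b 0.0361 a -0.014
```

View pics/c_3.png

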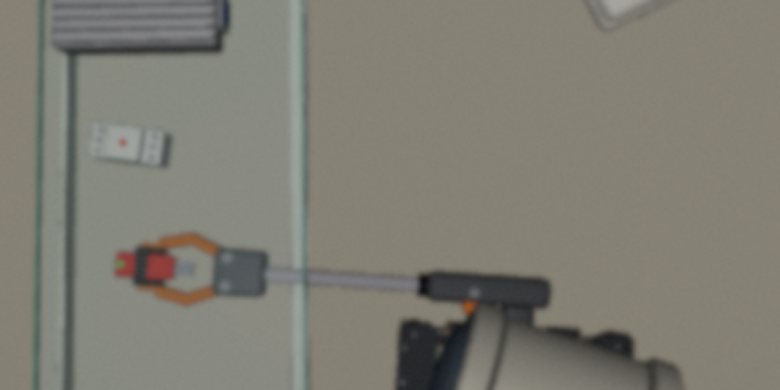

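Both pads hold the dongle at about (150,265), and the fingers are 50 mm apart as expected. Lifting and drawing it out.

Call:
apply_moves(series=[[[0,0,-2],[0,0,0],40],[[0,0,-4],[0,0,0],40],[[0,0,-4],[0,0,0],40],[[0,0,-4],[0,0,0],40],[[0,0,-2],[0,0,0],40]], newtons=30)

```text
time: 7.43
eef_pos: [0.4208, -0.0953, 0.0237]
orientation: [3.141, -0.001, -0.048]
contact_force: [-0.1, 1.7, -1.3]
finger_gap: 0.564
gripper_force: 30.0
```

Call:
apply_moves(series=[[[0,4,0],[0,0,0],40],[[0,8,0],[0,0,0],40],[[0,12,0],[0,0,0],40],[[0,13,0],[0,0,0],40],[[0,13,0],[0,0,0],40]])

```text
time: 7.85
eef_pos: [0.4177, -0.1462, 0.0224]
orientation: [3.141, 0.0, -0.048]
contact_force: [0.5, -0.0, -2.0]
finger_gap: 0.567
gripper_force: 30.0
```

```bash
python3 jaws.py 4; python3 tilt.py w6.png
```

```text
[ 0.41765515 -0.14616631  0.02239584] [ 3.14141417e+00  3.45358540e-04 -4.77036726e-02] [ 0.45809812 -0.00312908 -2.04743109] 7.85
jaws expected [0.48949529 0.15074572]
[ 0.41759544 -0.14596868  0.02236136] [-3.14138859e+00  5.79970093e-04 -4.99126964e-02] [-0.25929013  0.15938251 -1.35050331] 8.0
0.57 extent -0.048738191637800146 0.19873133203240398 -0.07133112561983912 0.09485894963982143
(-0.04, -0.01, -0.065, -0.05) 2747 z top [0.0453 0.0462] b -0.0576 a -0.023
(0.02, 0.06, -0.065, -0.05) 3743 z top [0.0452 0.0465] b -0.0576 a 0.039
(0.1, 0.13, -0.075, -0.035) 1239 z top [0.0363 0.0376] b -0.0587 a 0.114
(0.16, 0.19, -0.075, -0.035) 175 z top [0.0351 0.037 ] b -0.0584 a 0.163
(-0.03, -0.005, 0.01, 0.045) 997 z top [0.0452 0.0461] b 0.0362 a -0.014
```

View pics/c_4.png

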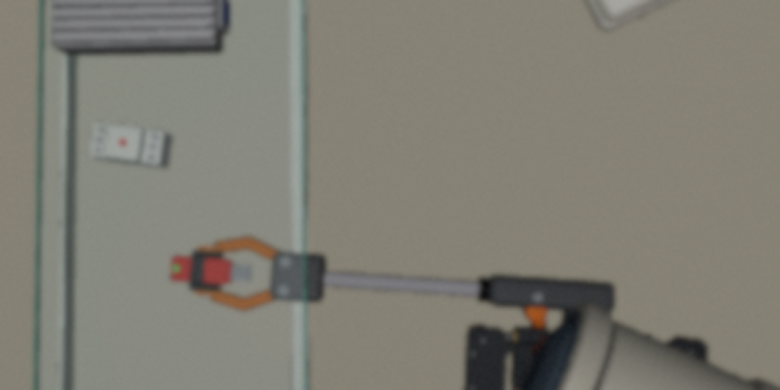

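The dongle comes along between the pads at (210,270). Continuing out.

Call:
apply_moves(series=[[[0,10,0],[0,0,0],40],[[0,14,0],[0,0,0],40],[[0,15,0],[0,0,0],40],[[0,15,0],[0,0,0],40],[[0,15,0],[0,0,0],40]])

```text
time: 8.52
eef_pos: [0.4146, -0.2148, 0.0227]
orientation: [3.141, -0.0, -0.047]
contact_force: [0.1, -0.3, -1.8]
finger_gap: 0.569
gripper_force: 30.0
```

Call:
apply_moves(series=[[[0,15,0],[0,0,0],40],[[0,15,0],[0,0,0],40],[[0,15,0],[0,0,0],40],[[0,15,0],[0,0,0],40],[[0,15,0],[0,0,0],40]])

```text
time: 8.93
eef_pos: [0.411, -0.2899, 0.0226]
orientation: [3.141, -0.0, -0.047]
contact_force: [-0.6, 0.2, -1.1]
finger_gap: 0.563
gripper_force: 30.0
```

Call:
apply_moves(series=[[[0,15,0],[0,0,0],40],[[0,15,0],[0,0,0],40],[[0,15,0],[0,0,0],40],[[0,10,0],[0,0,0],40],[[0,5,0],[0,0,0],40]])

```text
time: 9.35
eef_pos: [0.408, -0.3505, 0.0225]
orientation: [3.141, 0.0, -0.049]
contact_force: [0.6, -0.3, -1.5]
finger_gap: 0.564
gripper_force: 30.0
```

```bash
cat > dg.py <<'E'
from h import *
s=snap('top'); hsv=cv2.cvtColor(s['color'],cv2.COLOR_RGB2HSV).astype(int)
red=((hsv[...,0]<6)|(hsv[...,0]>174))&(hsv[...,1]>130)&(hsv[...,2]>70)
v,u=np.nonzero(red[280:330,200:400]); P=pts(s,np.c_[u+200,v+280]); print('red',len(u),np.median(P,0).round(4),P.min(0).round(3),P.max(0).round(3))
E
python3 jaws.py 5; python3 dg.py; python3 tilt.py w7.png
```

```text
[ 0.40796493 -0.35045407  0.02253674] [ 3.14145983e+00  1.27736036e-04 -4.89509669e-02] [ 0.58660408 -0.28389154 -1.49418327] 9.35
jaws expected [ 0.48017536 -0.05363188]
jaw_left 0.73 [ 0.493 -0.107  0.038] [ 0.51  -0.042  0.038] [ 0.502 -0.075  0.038]
jaw_left 0.63 [ 0.452 -0.107  0.038] [ 0.471 -0.04   0.038] [ 0.461 -0.077  0.038]
jaw_right 0.44 [ 0.491 -0.109  0.038] [ 0.51  -0.04   0.038] [ 0.502 -0.077  0.038]
red 157 [ 0.4817 -0.0486  0.0284] [ 0.471 -0.066  0.024] [ 0.493 -0.018  0.04 ]
[ 0.40816244 -0.34853293  0.02246908] [-3.14090413e+00  2.64642337e-04 -4.79149474e-02] [ 0.42518019  0.03891493 -1.29922866] 9.55
0.72 extent -0.048979638465685975 0.19475118144108297 -0.07120055539637804 0.07711688623918167
(-0.04, -0.01, -0.065, -0.05) 2745 z top [0.0454 0.0463] b -0.0576 a -0.023
(0.02, 0.06, -0.065, -0.05) 3748 z top [0.0453 0.0466] b -0.0576 a 0.039
(0.1, 0.13, -0.075, -0.035) 1235 z top [0.0365 0.0378] b -0.0583 a 0.114
(0.16, 0.19, -0.075, -0.035) 160 z top [0.0358 0.0371] b -0.0589 a 0.163
(-0.03, -0.005, 0.01, 0.045) 997 z top [0.0452 0.0461] b 0.0363 a -0.014
```

View pics/c_5.png

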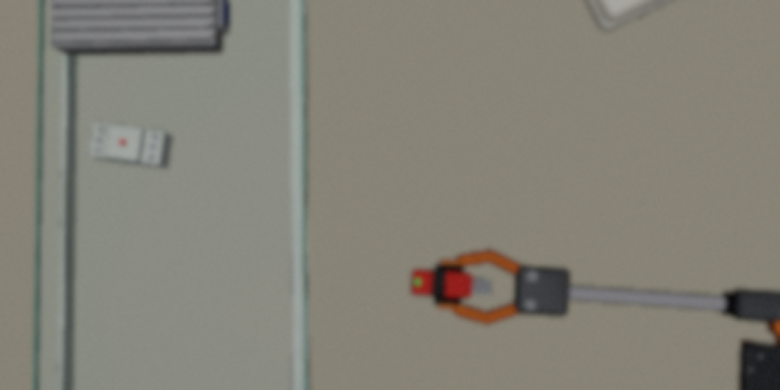

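Dongle hangs in the jaws at (445,283), about 117 mm in front of the shelf edge. Setting down.

Call:
apply_moves(series=[[[0,0,5],[0,0,0],40],[[0,0,5],[0,0,0],40],[[0,0,4],[0,0,0],40],[[0,0,2.5],[0,0,0],40],[[0,0,0],[0,0,0],40]])

```text
time: 10.07
eef_pos: [0.4081, -0.3483, 0.0056]
orientation: [-3.141, 0.0, -0.048]
contact_force: [-0.3, 1.1, -0.7]
finger_gap: 0.564
gripper_force: 30.0
```

Call:
apply_moves(series=[[[0,0,0.5],[0,0,0],40],[[0,0,0],[0,0,0],40],[[0,0,0],[0,0,0],40]], newtons=18)

```text
time: 10.32
eef_pos: [0.4082, -0.3487, 0.0056]
orientation: [-3.141, -0.0, -0.048]
contact_force: [-0.4, 1.2, 0.4]
finger_gap: 0.572
gripper_force: 18.0
```

Call:
apply_moves(series=[[[0,0,0],[0,0,0],52],[[0,0,0],[0,0,0],55],[[0,0,0],[0,0,0],58],[[0,0,0],[0,0,0],61],[[0,0,0],[0,0,0],64]], newtons=10)

```text
time: 10.73
eef_pos: [0.4082, -0.3491, 0.0058]
orientation: [3.141, -0.0, -0.048]
contact_force: [0.5, -0.1, 0.2]
finger_gap: 0.72
gripper_force: 0.0
```

Call:
apply_moves(series=[[[0,0,0],[0,0,0],75],[[0,0,0],[0,0,0],87.8],[[0,0,0],[0,0,0],87.8],[[0,0,0],[0,0,0],87.8]])

```text
time: 11.07
eef_pos: [0.4082, -0.3489, 0.0057]
orientation: [3.141, -0.0, -0.048]
contact_force: [0.7, 0.2, -0.4]
finger_gap: 0.979
gripper_force: 0.0
```

```bash
python3 tilt.py w8.png; python3 dg.py
```

```text
[ 0.40817507 -0.34892785  0.00567605] [ 3.14148983e+00 -6.20157096e-05 -4.79252747e-02] [ 0.70015142  0.19725367 -0.41743692] 11.0667
0.59 extent -0.048699314902175446 0.17661260757006728 -0.07000817855875617 0.05577038237934497
(-0.04, -0.01, -0.065, -0.05) 2970 z top [0.0283 0.0292] b -0.0576 a -0.025
(0.02, 0.06, -0.065, -0.05) 3688 z top [0.0284 0.0296] b -0.0576 a 0.039
(0.1, 0.13, -0.075, -0.035) 1245 z top [0.02   0.0213] b -0.0573 a 0.114
(0.16, 0.19, -0.075, -0.035) 159 z top [0.0194 0.021 ] b -0.0573 a 0.163
(-0.03, -0.005, 0.01, 0.045) 1200 z top [0.028  0.0289] b 0.0364 a -0.016
red 137 [ 0.4813 -0.0491  0.013 ] [ 0.472 -0.065  0.009] [ 0.492 -0.018  0.017]
```

View pics/w8.png

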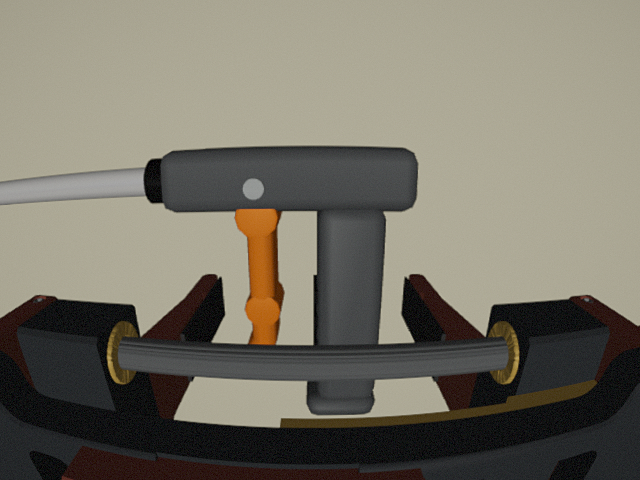

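The fingers stand clear on both sides of grip and trigger, the trigger is back out, and the reacher and dongle lie flat (dongle top at 13 mm). Raising the hand.

Call:
apply_moves(series=[[[0,0,-10],[0,0,0],87.8],[[0,0,-25],[0,0,0],87.8],[[0,0,-35],[0,0,0],87.8],[[0,0,-35],[0,0,0],87.8],[[0,0,-25],[0,0,0],87.8]])

```text
time: 11.63
eef_pos: [0.4086, -0.3493, 0.1399]
orientation: [3.139, -0.003, -0.048]
contact_force: [1.1, 1.3, 0.2]
finger_gap: 1.004
gripper_force: 0.0
```

Call:
apply_moves(series=[[[0,0,0],[0,0,0],87.8],[[0,0,0],[0,0,0],87.8]])

```text
time: 11.8
eef_pos: [0.409, -0.3497, 0.1386]
orientation: [3.138, -0.004, -0.048]
contact_force: [-1.0, -0.1, -0.7]
finger_gap: 0.994
gripper_force: 0.0
```

```bash
python3 dg.py
python3 - <<'E'
from h import *
s=snap('top')
for l in ['jaw_left','jaw_right']:
    for p,b,r in mask('top',l)[:2]:
        v,u=np.nonzero(r); P=pts(s,np.c_[u,v]); print(l,round(p,2),np.median(P,0).round(3),P.max(0).round(3))
print(ctrl.finish_job(), ctrl.get_obs()['time'])
E
```

```text
red 137 [ 0.4813 -0.0471  0.0129] [ 0.472 -0.065  0.008] [ 0.508 -0.009  1.033]
jaw_left 0.45 [ 0.444 -0.078  0.018] [ 0.458 -0.044  0.03 ]
jaw_left 0.25 [0.575 0.392 0.027] [0.605 0.432 1.033]
jaw_right 0.42 [ 0.512 -0.08   0.019] [ 0.521 -0.009  1.033]
the job is handed in; nothing more can be done
the job is handed in; nothing more can be done
```

The job is handed in at about 12 s: the reacher pinched the dongle and brought it out over the bar. It now lies flat about 11 cm in front of the shelf edge, with the trigger out, the reacher flat and the hand clear. The hand-in gave no verdict back.

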